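# Stack the deep-well plate on its match

## Task

Take the white well plate off the sloping stand and stack it on the other plate that has two cut corners, cut corners over cut corners, so that its skirt drops fully over the plate below and it lies level. Lower it gently while you hold it, do not drop it, then let go, and leave everything else where it stands.

Things in the scene. Friction and masses are not known exactly. Their poses are not given: they have to be found in the camera images.
- loose_plate: White narrow well plate on the sloping stand: 118x64 mm over its skirt (z 0-12), 40 high, ~0.16 kg. Origin: centre of underside; x along its length, z out of the wells. Grip across the 55 mm width of the well block (109x55, z 12-40, top 4 mm tapered). Both +x corners (high end of the slope) are cut at 45 deg, 20.6 mm off the skirt. Skirt hollow below: 113x59 inside, 9 deep, 2 mm play on a like block.
- cut_plate: Same white plate with both +x corners cut, loose, level on the worktop; same origin and axes: the one to stack on. Seated, the upper plate's underside is 31 mm above this one's underside, centred, x axes pointing the same way; end for end it would perch on the corners. The skirt begins to pass the rim 9 mm above the seat. A laden shelf overhangs behind: lift low.
- square_plate: A plate of the same make, size, origin and axes, loose on the worktop, but with all four corners square: the cut-cornered plate cannot seat on it. It may stand on either side of the cut-cornered one. Not to be moved.
- stand: Fixed stand of grey folded sheet, 130x84 mm, 85 mm high at the back. Origin: centre of underside; x to its high end. Its deck rises 0.55 rad (31.5 deg) towards +x, 46 mm above the worktop at its middle; lip 9 mm high at the low end, edges 5 mm high along both sides, all square to the deck. The plate lies on the deck against the lip; lift it square off the slope or straight up.
- timer: White lab timer, 62 x 65 x 18 mm, lying flat; origin under its centre. Not to be moved.
- marker: Marker pen, 135 mm long, 17 mm thick, lying; origin under its middle. Not to be moved.
- amber_jar: Small amber jar with black cap, 52 mm across, 89 mm high; origin under its centre. Not to be moved.
- beaker: Small glass beaker, 56 mm across, 69 mm high; origin under its centre. Not to be moved.
- petri_dishes: Stack of petri dishes, 95 mm across, 57 mm high; origin under its centre. Not to be moved.
- weigh_boat: Square white weighing boat, 70 x 70 x 18 mm; origin under its centre. Not to be moved.

How it is judged (in metres and radians):
On the way:
1. the plate from the stand, still held in the gripper, is brought down onto the matching plate: within 10 mm sideways and at most 10 mm above its seat (horizontal distance between loose_plate and cut_plate below 0.01 m and z of loose_plate in the frame of cut_plate between 0.025 and 0.041 m and contact force between the fingers and loose_plate above 0.5 N), for 0.05 s.
At the end, for the whole second after the job is handed in: The plate from the stand lies at rest on the plate with cut corners, its skirt fully over it: underside 31 mm (within 2.5 mm) above the lower plate's underside, centred within 5 mm, lengths parallel within 0.08 rad, both level within 0.05 rad, the lower one flat on the worktop (horizontal distance between loose_plate and cut_plate below 0.005 m and z of loose_plate in the frame of cut_plate between 0.0285 and 0.0335 m and angle between the x axis of loose_plate and the x axis of cut_plate, either way round below 0.08 rad and angle between each of loose_plate, cut_plate's own z axis and vertical below 0.05 rad and height (world z) of cut_plate below 0.005 m and linear speed of loose_plate below 0.02 m/s); the robot touches nothing.
It fails at once if the square-cornered plate is moved by more than 20 mm (distance of square_plate from where it was at the start of the episode above 0.02 m).
It fails at once if the timer, marker, jar, beaker, petri dishes or weighing boat is moved by more than 20 mm (distance of any of timer, marker, amber_jar, beaker, petri_dishes, weigh_boat from where it was at the start of the episode above 0.02 m).
It also fails if it takes over 38 s, if anything falls off the work surface, if the arm or the gripper's body presses on something with over 40 N, if the wrist force passes 120 N, or if a joint passes its speed limit or range.

## Robot

A 6-joint arm with a two-finger parallel gripper is mounted at the origin on a cart in front of the work surface, level with it; the furniture and walls round the work are solid. World frame = base frame: x ahead of the robot, y to its left, z up, the work surface at z = 0. Lengths are in mm, angles in rad, forces in N, time in s.
With the tool pointing down it reaches from about 350 to 775 mm from the base axis. Payload 7.3 kg.
Tool frame: the origin (TCP) lies between the finger pads; the fingertips stand 25 mm ahead of it and the grasp point (between the pads) lies 6 mm ahead of it; z points along the fingers, y is the direction in which the jaws open and shut (so a half turn about z gives the same grasp; the last joint's range is limited). The gripper opens to 92 mm and grips with 3 to 60 N. Pads are 19 mm wide; open, the fingers measure 130 mm over their backs; the gripper's body (75 mm by 190 mm) begins 47 mm behind the grasp point.
Start: joints at [-0.146, 0.342, 1.524, -0, 1.275, -0.146], TCP at [525.02, 0.019, 212.141] pointing down, gripper open.
Joint ranges: [-2.53, 2.53], [-0.77, 2.02], [0.04, 2.7], [-1, 4.14], [0.28, 2.66], [-3.11, 3.11]. Speed limits (rad/s): [2.57, 2.57, 3.14, 3.14, 3.14, 3.14].

## Interface

Orientations are given as [roll, pitch, yaw] about the fixed x, y, z axes, in that order (R = Rz(yaw) Ry(pitch) Rx(roll)).
In Python, from plant import get_obs, capture, calibration, close_job gives the robot as it stands. The module is installed in compiled form; this text tells all that it offers.
- The arm moves only by the shell command python3 -m jog 'ROWS'. ROWS is JSON, one flat list of numbers, 5 for each row, row after row: the closure, from 0 (fully open) to 1 (shut), then the shift along the tool's x, y, z in mm, then the turn about the tool's z in degrees. In form: [fingers, tx, ty, tz, yaw, fingers, tx, ty, tz, yaw, ...]. A call has 1 to 5 rows; each row shifts and turns the pose as measured when the row begins, along the tool's axes as they then stand; what a row does not reach is not made up. A row lasts 1/10 s, in which the tool goes at most 50 mm and 8.59 degrees, less where a joint would pass 70% of its speed; a pose out of reach is approached as far as the arm can. A call is refused whole if a number of a shift passes 50 or a number of a turn 8.59, either way. A call with a gripper value outside its range is refused whole. The fingers move at their own pace and stop on an object; the grip force is fixed at half the most. Time passes only in rows, so rows that do not move let the fingers close. It gives the time, the measured TCP pose, the force and the opening at its end, in the units of the state.
- get_obs(): the state, without advancing time (a new reading comes with each control period).
- capture(name): name is "scene" or "side" or "wrist"; returns (picture, depth): 420x560x3 uint8, red, green, blue; 420x560 float32, mm along the optical axis (not along the pixel's ray), 0 where there is no reading.
- calibration(name): a dict with "fovy" (degrees; the focal length in pixels is half the picture's height over the tangent of half this angle, whatever the lens; pixels are square), "cx", "cy" (the principal point, pixels), "k1" (the pictures are not rectified: a ray, as slopes to the right and down, at radius r is drawn at 1 + k1 r^2 times it, then the intrinsics apply), "R" (3x3) and "t" (3): a world point X has camera coordinates R X + t. Camera axes: x right, y down, z forward; pixel columns grow to the right and rows downward; lengths in mm; the calibration is good to about 2 mm. A picture is of the moment at which its call begins: read the wrist's pose just before it. calibration takes no time and is no camera call; for the wrist camera it gives the pose at the moment of the call.
- close_job(): hands the job in, once; it reports no verdict.
The state is a dict: "time": time; "joint_positions": joint angles; "dq": joint speeds; "tau": joint torques, N m; "tool_pos": TCP position; "tcp_rot": TCP orientation; "contact_force": force on the tool from outside, world axes, zero at the start; "moment": the same for the moment, N m; "grip_width": finger opening in mm.
Only numpy, scipy, OpenCV 4.12 (cv2) and the standard library are available. Lean on these libraries where they do the work, as an engineer would, in place of code of your own. Each camera call takes 0.05 s, during which the arm holds its last target.

## Working session

There is one attempt and no reset: what is moved stays moved. The work goes in short steps, Python scripts to look and compute and a shell command to move; the robot and the scene stay as the last step left them, time stands still between calls to the robot, and variables do not carry over. Pictures are saved under pics/ and viewed, and the job is handed in when it is done.

```bash
mkdir -p pics; ls; python3 - <<'E'
from plant import get_obs, capture, calibration
import cv2, numpy as np
print(get_obs())
for n in ("scene","side","wrist"):
    c=calibration(n); im,d=capture(n)
    np.savez(f"{n}0.npz",im=im,d=d,**{k:np.array(v) for k,v in c.items()})
    cv2.imwrite(f"pics/{n}0.png",im[:,:,::-1]); print(n,{k:np.round(v,3).tolist() for k,v in c.items()})
E
```

```text
pics
{'time': 0.0, 'joint_positions': array([-1.45978026e-01,  3.42736877e-01,  1.52501055e+00, -3.08153902e-05,
        1.27541402e+00, -1.45983023e-01]), 'dq': array([-4.56349886e-04, -2.10731604e-04,  1.80334876e-04, -1.02191652e-03,
        1.80119012e-03, -5.50601776e-05]), 'tau': array([ 7.61924657e-04, -4.31245601e+01, -2.44219762e+01,  7.17750052e-02,
        5.59406646e-02, -1.04314388e-04]), 'tool_pos': array([5.24566581e+02, 8.76043903e-02, 2.11439901e+02]), 'tcp_rot': array([-3.14003626e+00, -1.99051147e-04,  1.57081016e+00]), 'contact_force': array([ 0.22415121, -0.11153952,  0.52468055]), 'moment': array([0.01277873, 0.05620481, 0.02416094]), 'grip_width': 91.77179867634001}
scene {'fovy': 45.088, 'cx': 280.842, 'cy': 211.348, 'k1': -0.045, 'R': [[0.767, -0.641, -0.005], [-0.445, -0.527, -0.724], [0.462, 0.557, -0.69]], 't': [-441.34, 320.572, 1153.826]}
side {'fovy': 44.971, 'cx': 282.515, 'cy': 220.549, 'k1': 0.049, 'R': [[-0.998, 0.056, -0.022], [0.052, 0.617, -0.785], [-0.03, -0.785, -0.619]], 't': [578.223, 34.016, 1473.345]}
wrist {'fovy': 58.541, 'cx': 276.621, 'cy': 210.61, 'k1': -0.067, 'R': [[1.0, -0.001, -0.002], [-0.0, -0.961, 0.277], [-0.002, -0.277, -0.961]], 't': [-524.173, -34.682, 389.96]}
```

View pics/scene0.png

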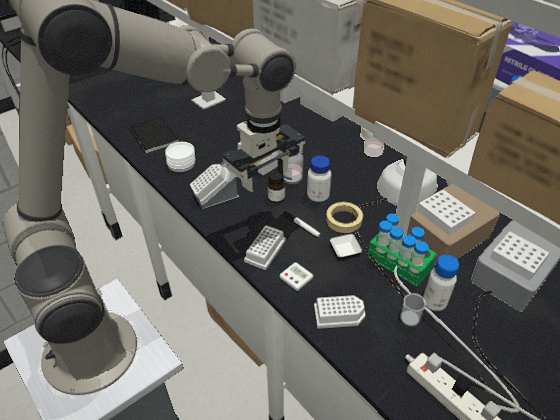

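View pics/side0.png

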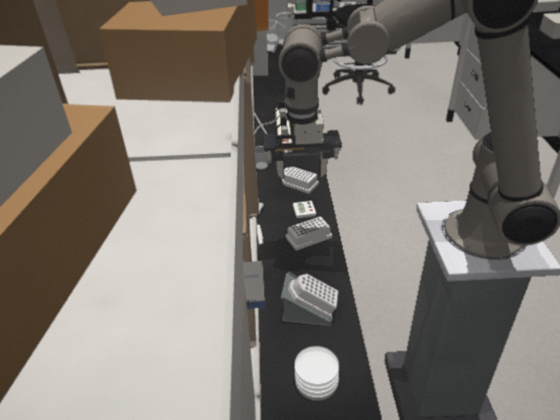

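View pics/wrist0.png

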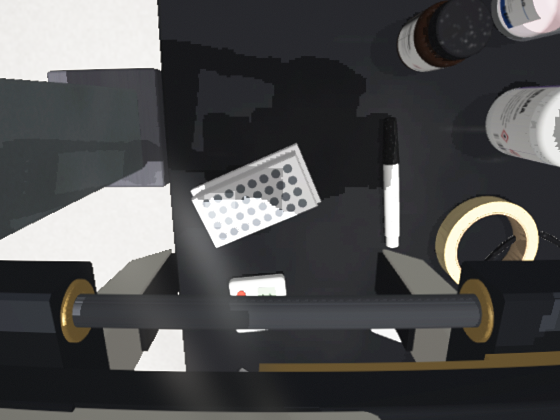

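```bash
cat > h.py <<'E'
import numpy as np, cv2
def load(f):
    z=np.load(f); return {k:z[k] for k in z.files}
def K(c):
    f=210/np.tan(np.radians(float(c['fovy']))/2); return f
def unproj(c,uv,depth=None,z=None):
    uv=np.atleast_2d(np.asarray(uv,float)); f=K(c)
    p=(uv-[float(c['cx']),float(c['cy'])])/f; s=p.copy()
    for _ in range(20): s=p/(1+float(c['k1'])*(s**2).sum(1,keepdims=True))
    ray=np.c_[s,np.ones(len(s))]
    R=np.array(c['R']);t=np.array(c['t']); C=-R.T@t
    if depth is not None: return (ray*np.asarray(depth).reshape(-1,1)-t)@R
    w=ray@R
    return C+w*((z-C[2])/w[:,2])[:,None]
def proj(c,X):
    X=np.atleast_2d(X); q=X@np.array(c['R']).T+np.array(c['t']); s=q[:,:2]/q[:,2:]
    s=s*(1+float(c['k1'])*(s**2).sum(1,keepdims=True)); return s*K(c)+[float(c['cx']),float(c['cy'])]
def cloud(c):
    v,u=np.mgrid[:420,:560]; d=c['d'].ravel()
    P=unproj(c,np.c_[u.ravel(),v.ravel()],depth=d); P[d<=0]=np.nan; return P.reshape(420,560,3)
E
python3 - <<'E'
from h import *
for n,(x0,y0,x1,y1) in dict(scene=(170,130,450,340),side=(230,120,370,330)).items():
    c=load(n+'0.npz'); im=c['im'][y0:y1,x0:x1,::-1]
    s=min(800/(x1-x0),600/(y1-y0)); cv2.imwrite(f'pics/{n}0z.png',cv2.resize(im,None,fx=s,fy=s,interpolation=cv2.INTER_CUBIC))
    P=cloud(c)
    pts={'scene':[(210,180),(265,240),(340,305),(296,276),(180,150),(277,180),(410,300),(345,245),(305,226)],'side':[(318,290),(310,230),(300,178),(305,208),(317,365)]}[n]
    for p in pts: print(n,p,np.round(P[p[1],p[0]]))
E
```

```text
scene (210, 180) [508. 239.  82.]
scene (265, 240) [506. -17.  39.]
scene (340, 305) [ 509. -298.   40.]
scene (296, 276) [ 502. -148.   14.]
scene (180, 150) [534. 454.  55.]
scene (277, 180) [654. 111.  85.]
scene (410, 300) [ 644. -397.   45.]
scene (345, 245) [ 685. -144.   -1.]
scene (305, 226) [637. -32.  17.]
side (318, 290) [508. 267.  77.]
side (310, 230) [500.  -2.  41.]
side (300, 178) [ 507. -269.   41.]
side (305, 208) [ 502. -140.   16.]
side (317, 365) [532. 459.  55.]
```

View pics/scene0z.png

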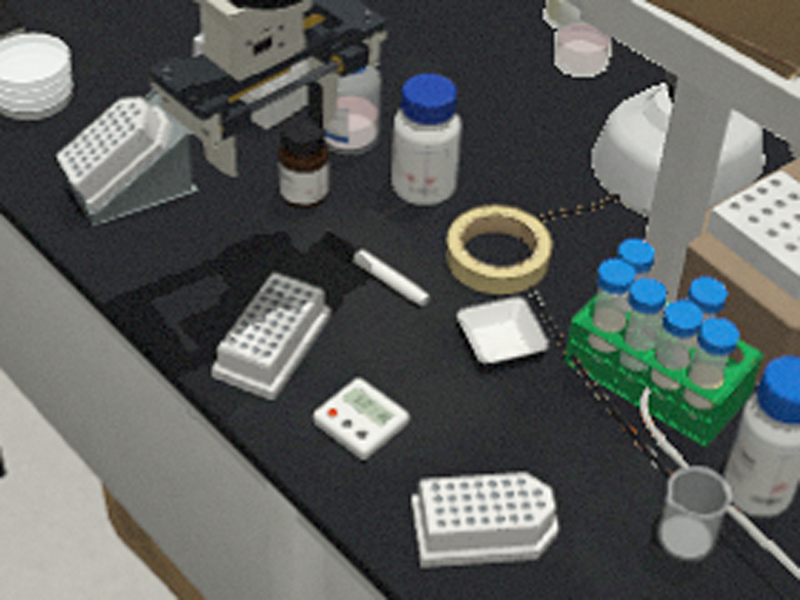

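View pics/side0z.png

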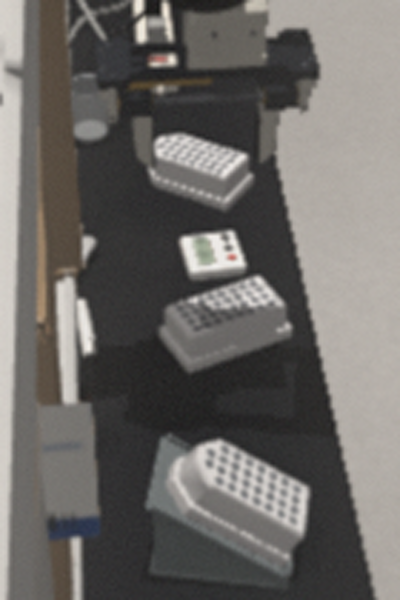

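```bash
python3 - <<'E'
from h import *
for n in ('scene','side'):
    c=load(n+'0.npz'); P=cloud(c); im=c['im'].astype(int)
    white=(im.min(2)>110)
    for nm,ctr in (('cut',(509,-298)),('sq',(505,-10))):
        m=(np.hypot(P[...,0]-ctr[0],P[...,1]-ctr[1])<85)&(P[...,2]>34)&(P[...,2]<47)
        p=P[m]; r=cv2.minAreaRect(p[:,:2].astype(np.float32)); print(n,nm,m.sum(),np.round(r[0]),np.round(r[1]),round(r[2],1),np.median(p[:,2]))
    m=(np.hypot(P[...,0]-508,P[...,1]-250)<85)&(P[...,2]>55)&white
    p=P[m]; 
    # plane ransac
    best=None;rng=np.random.default_rng(0)
    for _ in range(500):
        a=p[rng.choice(len(p),3,False)]; nn=np.cross(a[1]-a[0],a[2]-a[0]); l=np.linalg.norm(nn)
        if l<1:continue
        nn/=l; inl=abs((p-a[0])@nn)<2
        if best is None or inl.sum()>best.sum(): best=inl
    q=p[best]; c0=q.mean(0); nn=np.linalg.svd(q-c0)[2][2]; nn*=np.sign(nn[2])
    print(n,'stand',len(p),best.sum(),c0.round(1),nn.round(3),'tilt',np.degrees(np.arccos(nn[2])),'yaw of +x',np.degrees(np.arctan2(-nn[1],-nn[0])))
    ex=np.cross(np.cross(nn,[0,0,-1]),nn); ey=np.cross(nn,np.r_[0,0,1.]); ey/=np.linalg.norm(ey); ex=np.cross(ey,nn); 
    if ex[2]<0: ex=-ex;ey=-ey
    ab=np.c_[(q-c0)@ex,(q-c0)@ey]; r=cv2.minAreaRect(ab.astype(np.float32)); print(r, c0+ex*r[0][0]+ey*r[0][1])
# shelf & things near: highest obstacles
c=load('scene0.npz');P=cloud(c)
m=(P[...,2]>90)&(P[...,0]>450)&(P[...,1]<-100)&(P[...,1]>-450)
p=P[m]; 
for x in range(450,900,50):
    s=p[(p[:,0]>=x)&(p[:,0]<x+50)]; print(x,len(s),s[:,2].min().round() if len(s) else '',s[:,2].max().round() if len(s) else '')
E
```

```text
scene cut 868 [ 508. -300.] [ 58. 109.] 55.9 39.14698848607918
scene sq 639 [502. -21.] [113.  56.] 23.2 39.27358629193
scene stand 730 263 [507.1 258.7  77.9] [-0.49   0.096  0.866] tilt 29.961002387257956 yaw of +x -11.091905950840534
((3.1348228454589844, 2.1523513793945312), (58.60896682739258, 100.14924621582031), 86.85528564453125) [510.20084595 260.24024948  79.51152209]
side cut 337 [ 510. -296.] [ 61. 114.] 52.2 40.874636807196126
side sq 517 [504. -17.] [108.  60.] 24.1 40.619950192492006
side stand 1080 473 [509.6 264.3  80.2] [-0.507  0.11   0.855] tilt 31.232665288607876 yaw of +x -12.271003187010528
((1.861785888671875, -0.36470794677734375), (57.55055618286133, 104.21490478515625), 88.04753875732422) [511.06068961 263.60793273  81.16610522]
450 0  
500 0  
550 0  
600 15189 425.0 771.0
650 5926 90.0 702.0
700 3146 90.0 700.0
750 831 90.0 688.0
800 2028 90.0 576.0
850 2706 90.0 595.0
```

```bash
python3 -m jog '[0,50,0,-10,0, 0,50,0,-10,0, 0,50,0,0,0, 0,50,0,0,0, 0,50,0,0,0]'; python3 -m jog '[0,0,0,0,-8.5,0,0,0,0,-8.5,0,0,0,0,-8.5,0,0,0,0,-8.5,0,0,0,0,-8.5]';python3 -m jog '[0,0,0,0,-8.5,0,0,0,0,-8.5,0,0,0,0,-8.5,0,0,0,0,-8.5,0,0,0,0,0]'
```

```text
time: 0.65
tool_pos: [526.3, 247.4, 230.6]
tcp_rot: [-3.138, 0.002, 1.558]
contact_force: [0.8, 0.1, -0.3]
grip_width: 91.6
time: 1.15
tool_pos: [523.5, 256.2, 227.6]
tcp_rot: [-3.135, -0.004, 2.313]
contact_force: [-0.6, 0.1, 0.1]
grip_width: 92.0
time: 1.65
tool_pos: [522.4, 256.1, 225.5]
tcp_rot: [-3.136, -0.011, 2.914]
contact_force: [-0.3, 0.1, 0.5]
grip_width: 91.8
```

```bash
cat > cap.py <<'E'
import sys,numpy as np,cv2
from plant import *
tag=sys.argv[1]
o=get_obs(); c=calibration("wrist"); im,d=capture("wrist")
np.savez(f"{tag}.npz",im=im,d=d,pos=o['tool_pos'],rot=o['tcp_rot'],**{k:np.array(v) for k,v in c.items()})
cv2.imwrite(f"pics/{tag}.png",im[:,:,::-1]); print(o['time'],o['tool_pos'].round(1),o['tcp_rot'].round(4),np.round(o['joint_positions'],2))
E
python3 cap.py w1
```

```text
1.65 [522.4 256.1 225.5] [-3.1365 -0.0109  2.9138] [ 0.32  0.45  1.33  0.    1.38 -1.02]
```

View pics/w1.png

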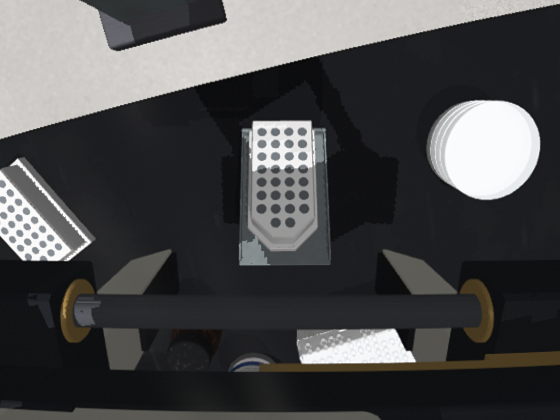

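```bash
python3 - <<'E'
from h import *
c=load('w1.npz'); P=cloud(c); R=c['im'].min(2)
roi=np.zeros((420,560),bool); roi[110:262,240:330]=1
p=P[roi&(P[...,2]>45)]
rng=np.random.default_rng(0);best=None
for _ in range(800):
    a=p[rng.choice(len(p),3,False)]; nn=np.cross(a[1]-a[0],a[2]-a[0]); l=np.linalg.norm(nn)
    if l<50:continue
    nn/=l; inl=abs((p-a[0])@nn)<1.5
    if best is None or inl.sum()>best.sum(): best=inl
q=p[best]; c0=q.mean(0); n=np.linalg.svd(q-c0)[2][2]; n*=np.sign(n[2])
print(c0,n,np.degrees(np.arccos(n[2])),np.degrees(np.arctan2(-n[1],-n[0])),best.sum(),len(p))
m=roi&(abs((P-c0)@n)<2)
m8=cv2.morphologyEx(m.astype(np.uint8)*255,cv2.MORPH_CLOSE,np.ones((9,9)))
cv2.imwrite('pics/m1.png',cv2.resize(m8[100:270,230:340],None,fx=4,fy=4,interpolation=0))
cs,_=cv2.findContours(m8,0,2); ct=max(cs,key=cv2.contourArea)[:,0]
w=np.array([P[v,u] for u,v in ct]); w=unproj(c,ct,depth=c['d'][ct[:,1],ct[:,0]])
for yaw in (-10,-12,-13,-14):
    y=np.radians(yaw); ey=np.array([-np.sin(y),np.cos(y),0]); ex=np.cross(ey,n); a=(w-c0)@ex;b=(w-c0)@ey
    print(yaw,np.percentile(a,[1,99]).round(1),np.percentile(b,[2,98]).round(1))
# side edges fit: long sides
y=np.radians(-12); ey=np.array([-np.sin(y),np.cos(y),0]); ex=np.cross(ey,n);a=(w-c0)@ex;b=(w-c0)@ey
for s in (1,-1):
    k=(s*b>18)&(abs(a)<30); print(s,np.polyfit(a[k],b[k],1),'deg',np.degrees(np.polyfit(a[k],b[k],1)[0]))
lo,hi=np.percentile(a,[1,99]); print('mid',c0+ex*(lo+hi)/2+ey*(np.percentile(b,2)+np.percentile(b,98))/2)
E
```

```text
[507.23121696 262.88404723  77.97722504] [-0.51033586  0.11133242  0.85273818] 31.4892502609037 -12.306560053984267 6412 10768
-10 [-53.5  54.1] [-26.6  27.9]
-12 [-53.6  54.1] [-26.7  27. ]
-13 [-53.6  54. ] [-27.  27.]
-14 [-53.7  53.9] [-27.2  27.4]
1 [-6.46848532e-03  2.64205260e+01] deg -0.37061690883008985
-1 [-5.93544247e-04 -2.62398231e+01] deg -0.034007580333383976
mid [507.45778625 262.99949424  78.0982712 ]
```

View pics/m1.png

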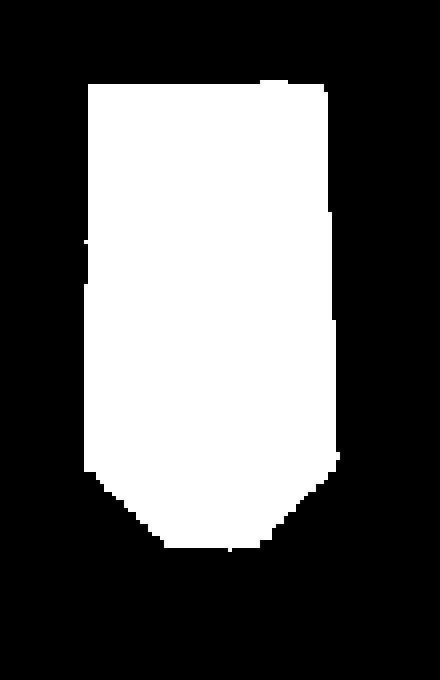

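```bash
python3 -m jog '[0,5,3.6,0,-0.8,0,0,0,30,0,0,0,0,30,0,0,0,0,30,0,0,0,0,0,0]'
```

```text
time: 2.2
tool_pos: [516.7, 262.3, 134.1]
tcp_rot: [-3.139, -0.009, 2.911]
contact_force: [0.1, -0.5, 0.3]
grip_width: 92.1
```

```bash
python3 -m jog '[0,-2,-1.2,20,-1,0,0,0,20,0,0,0,0,8,0,0,0,0,0,0]'
```

```text
time: 2.6
tool_pos: [520.0, 262.6, 89.7]
tcp_rot: [3.141, -0.004, 2.925]
contact_force: [0.2, -0.7, 0.3]
grip_width: 91.7
```

```bash
python3 -m jog '[0,1.3,-2,5,0,0,0,0,0,0]'; python3 cap.py w2; python3 -c "
from plant import *
import cv2
for n in ('side',):
    im,d=capture(n); cv2.imwrite('pics/s2.png',cv2.resize(im[230:350,250:400,::-1],None,fx=5,fy=5))"
```

```text
time: 2.8
tool_pos: [519.3, 261.5, 86.9]
tcp_rot: [3.139, -0.001, 2.924]
contact_force: [-0.2, -0.4, 0.7]
grip_width: 91.6
2.8 [519.3 261.5  86.9] [ 3.1393e+00 -1.1000e-03  2.9241e+00] [ 0.33  0.57  1.53  0.    1.04 -1.02]
```

View pics/s2.png

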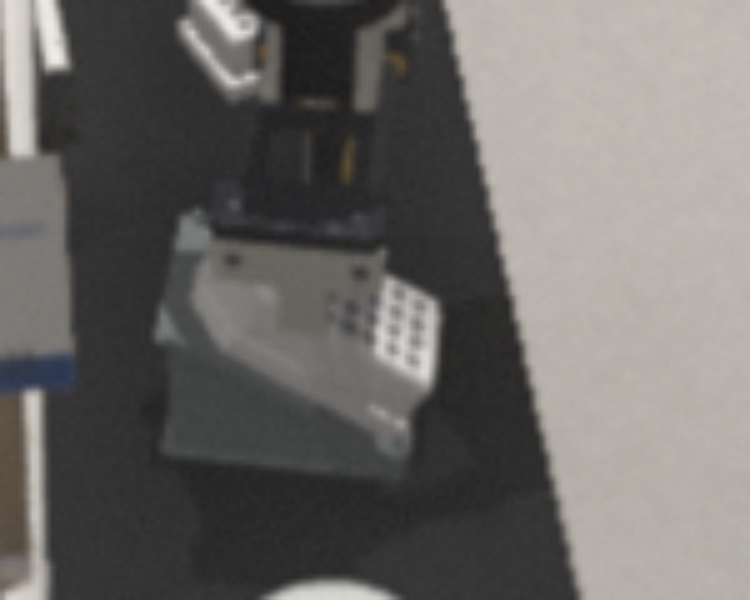

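View pics/w2.png

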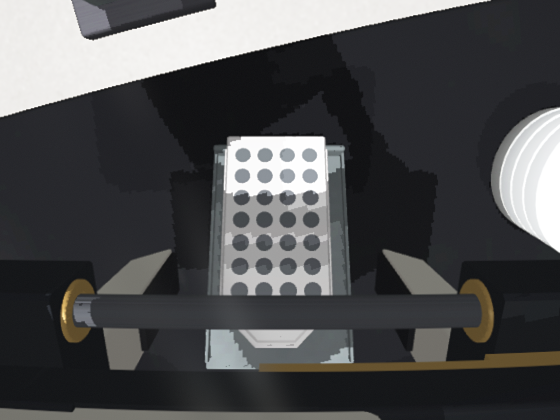

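```bash
python3 -m jog '[0,0.8,0,2.5,0,0,0,0,0,0,1,0,0,0,0,1,0,0,0,0,1,0,0,0,0]';python3 -m jog '[1,0,0,0,0,1,0,0,0,0,1,0,0,0,0]'
```

```text
time: 3.4
tool_pos: [519.9, 262.1, 86.2]
tcp_rot: [3.137, 0.002, 2.924]
contact_force: [0.6, -0.9, 0.2]
grip_width: 72.5
time: 3.7
tool_pos: [519.9, 262.1, 86.1]
tcp_rot: [3.137, 0.002, 2.924]
contact_force: [-0.6, 0.2, -1.2]
grip_width: 48.9
```

```bash
python3 -m jog '[1,0,0,0,0,1,0,0,0,0]'; python3 cap.py w3;  python3 -c "
from plant import *
import cv2
for n in ('side',):
    im,d=capture(n); cv2.imwrite('pics/s3.png',cv2.resize(im[230:350,250:400,::-1],None,fx=5,fy=5))"
```

```text
time: 3.9
tool_pos: [519.8, 262.1, 86.1]
tcp_rot: [3.137, 0.002, 2.924]
contact_force: [-0.1, 0.0, 0.3]
grip_width: 32.0
3.9 [519.8 262.1  86.1] [3.1373e+00 2.0000e-03 2.9238e+00] [ 0.33  0.57  1.53  0.    1.04 -1.02]
```

View pics/s3.png

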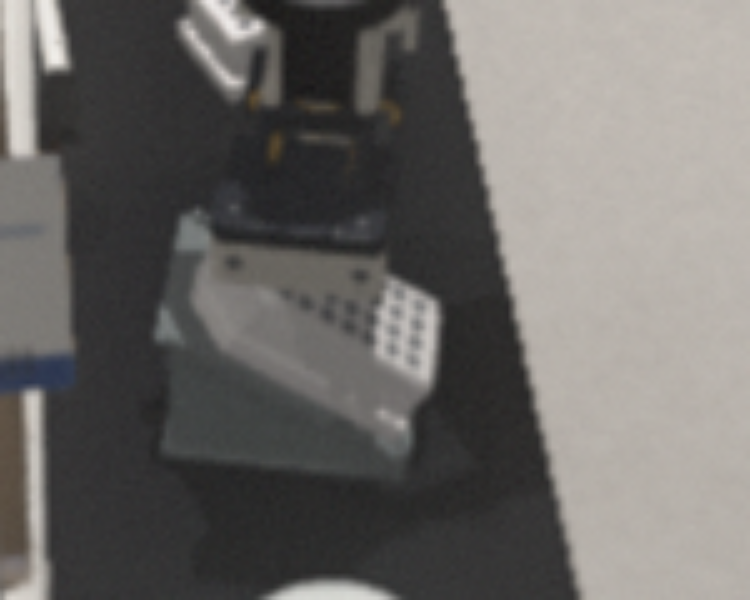

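View pics/w3.png

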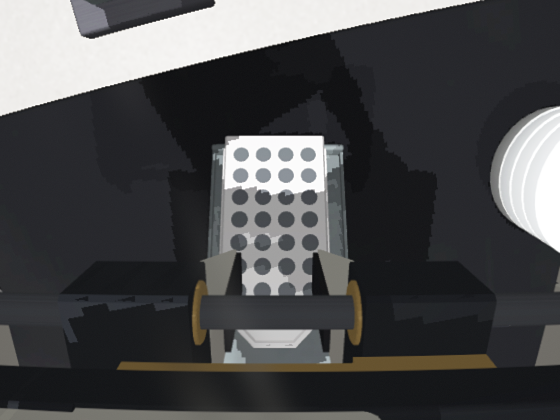

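```bash
python3 - <<'E'
from h import *
from plant import get_obs
print(get_obs()['grip_width'],get_obs()['time'])
im=np.hstack([cv2.resize(load(f'{n}.npz')['im'][230:400,150:420,::-1],None,fx=3,fy=3) for n in ('w3',)])
cv2.imwrite('pics/w3z.png',im)
c=load('w3.npz');P=cloud(c);p0=c['pos'];y=c['rot'][2]
tx=np.array([np.cos(y),np.sin(y)]);ty=np.array([np.sin(y),-np.cos(y)])
for u in range(200,360,8):
    for v in (262,280):
        q=P[v,u]; print(v,u,'tool xyz',np.round([(q[:2]-p0[:2])@tx,(q[:2]-p0[:2])@ty,p0[2]-q[2]],1),end=' | ')
    print()
E
```

```text
24.641941480547292 4.0
262 200 tool xyz [ 36.2 -20.3 -84.6] | 280 200 tool xyz [ 33.1 -19.7 -88.6] | 
262 208 tool xyz [ 11.  -29.3 -28.1] | 280 208 tool xyz [ 10.9 -26.5 -44.3] | 
262 216 tool xyz [ 10.8 -26.  -27.7] | 280 216 tool xyz [ 10.7 -23.5 -44.1] | 
262 224 tool xyz [ 11.1 -22.6 -28.3] | 280 224 tool xyz [ 10.2 -20.7 -43. ] | 
262 232 tool xyz [ 10.5 -19.4 -27. ] | 280 232 tool xyz [  9.5 -17.8 -41.6] | 
262 240 tool xyz [  6.9 -16.9 -18.9] | 280 240 tool xyz [ -1.1 -16.9 -20.6] | 
262 248 tool xyz [ -1.3 -14.8  -0.5] | 280 248 tool xyz [ -8.8 -14.6  -5.2] | 
262 256 tool xyz [ -1.6 -10.8   0.1] | 280 256 tool xyz [ -8.5 -10.7  -5.8] | 
262 264 tool xyz [-1.4 -6.8 -0.3] | 280 264 tool xyz [-8.4 -6.7 -6. ] | 
262 272 tool xyz [-1.8 -2.8  0.6] | 280 272 tool xyz [-8.4 -2.8 -6. ] | 
262 280 tool xyz [-1.2  1.1 -0.7] | 280 280 tool xyz [-9.2  1.1 -4.4] | 
262 288 tool xyz [-1.4  5.1 -0.4] | 280 288 tool xyz [-9.5  5.1 -4. ] | 
262 296 tool xyz [-1.1  9.1 -1. ] | 280 296 tool xyz [-9.1  9.  -4.7] | 
262 304 tool xyz [-1.9 13.2  0.7] | 280 304 tool xyz [-8.5 12.8 -6. ] | 
262 312 tool xyz [  4.6  15.6 -13.9] | 280 312 tool xyz [ -2.1  15.4 -18.6] | 
262 320 tool xyz [  9.5  17.9 -24.9] | 280 320 tool xyz [  9.5  15.9 -41.9] | 
262 328 tool xyz [ 11.1  20.7 -28.5] | 280 328 tool xyz [ 10.8  18.6 -44.4] | 
262 336 tool xyz [ 10.8  24.2 -28. ] | 280 336 tool xyz [ 11.   21.5 -44.9] | 
262 344 tool xyz [ 11.3  27.3 -29.1] | 280 344 tool xyz [ 11.3  24.4 -45.5] | 
262 352 tool xyz [ 36.4  18.1 -85.4] | 280 352 tool xyz [ 33.   17.7 -88.6] |
```

View pics/w3z.png

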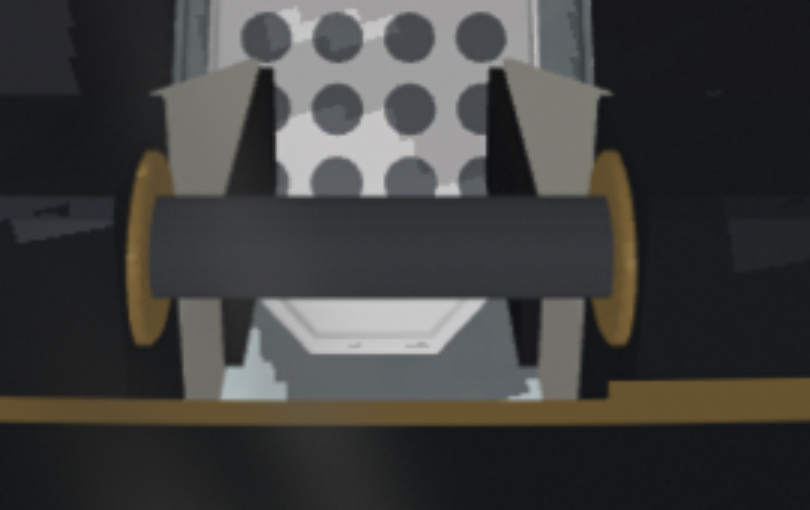

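```bash
python3 - <<'E'
from h import *
from plant import *
c=calibration('side')
p=np.array([519.3,261.5,86.9]); y=2.924
tx=np.array([np.cos(y),np.sin(y),0]);ty=np.array([np.sin(y),-np.cos(y),0])
for s in (46,65):
  for tz in (-25,0,25):
    print(s,tz,((proj(c,[p+ty*s+tx*a-np.r_[0,0,tz] for a in (-9.5,9.5)])-[250,230])*5).round().tolist())
c=load('w2.npz')
for s in (-46,46):
  for tz in (-25,0,25):
    print(s,tz,proj(c,[p+ty*s+tx*a-np.r_[0,0,tz] for a in (-9.5,9.5)]).round().tolist())
c=load('w3.npz')
for s in (-14,14,):
  for tz in (-25,0,25):
    print(s,tz,proj(c,[p+ty*s+tx*a-np.r_[0,0,tz] for a in (-9.5,9.5)]).round().tolist())
print(get_obs())
im,d=capture('scene');cv2.imwrite('pics/c3.png',cv2.resize(im[130:220,160:310,::-1],None,fx=5,fy=5))
im,d=capture('side');cv2.imwrite('pics/s4.png',cv2.resize(im[260:320,270:350,::-1],None,fx=9,fy=9))
print(get_obs()['grip_width'])
E
```

```text
46 -25 [[284.0, 310.0], [326.0, 315.0]]
46 0 [[284.0, 348.0], [325.0, 353.0]]
46 25 [[284.0, 386.0], [324.0, 390.0]]
65 -25 [[279.0, 341.0], [321.0, 346.0]]
65 0 [[279.0, 379.0], [321.0, 384.0]]
65 25 [[278.0, 417.0], [320.0, 421.0]]
-46 -25 [[174.0, 301.0], [171.0, 262.0]]
-46 0 [[187.0, 276.0], [184.0, 241.0]]
-46 25 [[197.0, 257.0], [195.0, 225.0]]
46 -25 [[382.0, 301.0], [386.0, 262.0]]
46 0 [[369.0, 276.0], [371.0, 241.0]]
46 25 [[358.0, 257.0], [360.0, 225.0]]
-14 -25 [[245.0, 302.0], [243.0, 262.0]]
-14 0 [[248.0, 277.0], [248.0, 241.0]]
-14 25 [[251.0, 257.0], [251.0, 225.0]]
14 -25 [[308.0, 302.0], [310.0, 262.0]]
14 0 [[304.0, 276.0], [305.0, 241.0]]
14 25 [[301.0, 257.0], [302.0, 225.0]]
{'time': 4.0, 'joint_positions': array([ 0.33392384,  0.56560173,  1.53347733,  0.00303059,  1.03854366,
       -1.02066881]), 'dq': array([-6.75969838e-04, -8.10392884e-04,  8.66729862e-05, -2.29191988e-03,
       -3.28429580e-04,  3.92757342e-04]), 'tau': array([-2.49349112e-03, -5.10778213e+01, -2.12557179e+01,  1.99338666e-02,
        7.07463291e-02,  3.65130900e-04]), 'tool_pos': array([519.82086687, 262.11998017,  86.09177664]), 'tcp_rot': array([3.13728697e+00, 2.01409121e-03, 2.92385187e+00]), 'contact_force': array([-0.00876874, -0.12475016, -0.47755976]), 'moment': array([ 0.10483542, -0.08309602, -0.02673149]), 'grip_width': 24.641941480547292}
16.308282101142098
```

View pics/c3.png

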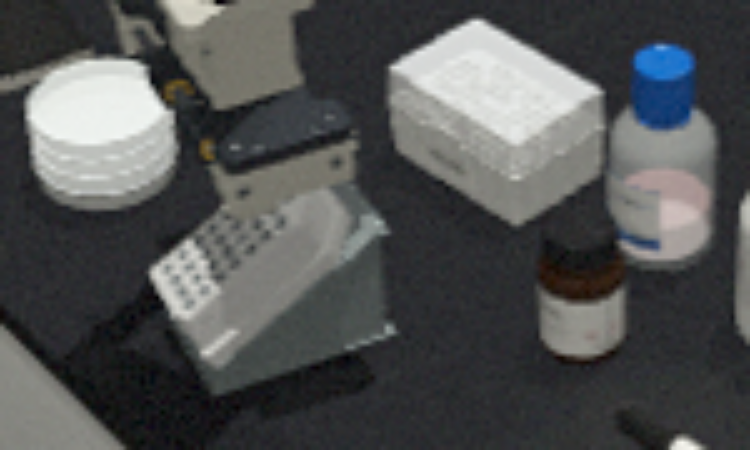

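View pics/s4.png

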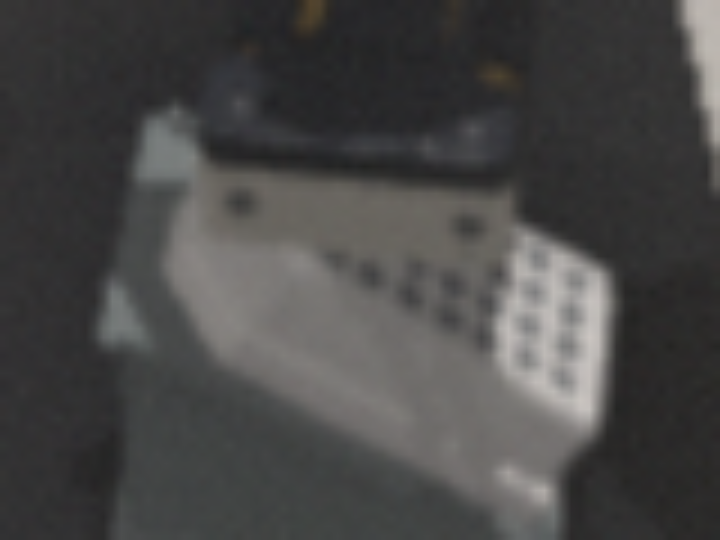

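```bash
python3 - <<'E'
from h import *
for n,p,y in (('w1',None,None),('w2',None,None),('w3',None,None)):
    c=load(n+'.npz');P=cloud(c);p0=c['pos'];y=c['rot'][2]
    tx=np.array([np.cos(y),np.sin(y),0]);ty=np.array([np.sin(y),-np.cos(y),0])
    Q=np.stack([(P-p0)@tx,(P-p0)@ty,p0[2]-P[...,2]],-1)
    m=(Q[...,2]<40)&(Q[...,2]>-45)&(abs(Q[...,0])<25)&(abs(Q[...,1])>(30 if n!='w3' else 14))&(abs(Q[...,1])<70)
    q=Q[m]; i=np.argsort(-q[:,2])[:6]; print(n,m.sum(),q[i].round(1).tolist())
    if n=='w1':
        print([Q[v,u].round(1).tolist() for v,u in ((252,172),(255,165),(262,150),(260,140),(300,120),(252,384),(255,390),(300,430))])
z=load('scene0.npz');P=cloud(z);m=(abs(P[...,0]-525)<80)&(abs(P[...,1])<30)&(P[...,2]>120);print(P[m][:,2].min())
E
```

```text
w1 3475 [[9.2, 48.0, -12.4], [-9.1, 45.4, -13.4], [7.0, -46.7, -13.5], [10.5, -49.2, -13.6], [-2.2, 45.3, -13.7], [2.8, 45.4, -13.7]]
[[-86.8, -121.9, 226.1], [10.7, -49.3, -21.2], [10.6, -53.5, -28.7], [10.9, -58.2, -27.5], [30.2, -36.2, -96.4], [10.4, 47.7, -16.7], [10.6, 49.2, -20.7], [29.4, 36.0, -94.7]]
w2 4485 [[-13.3, 40.7, 40.0], [-12.7, 40.0, 39.9], [-15.8, -38.8, 39.9], [-8.0, -39.6, 39.9], [-15.3, 34.6, 39.9], [-13.9, 36.4, 39.9]]
w3 5714 [[-9.4, -40.2, 40.0], [-13.3, -39.2, 40.0], [-4.4, 41.5, 40.0], [-3.6, -40.5, 40.0], [-12.2, 38.3, 40.0], [-1.7, -41.0, 40.0]]
223.52295855213188
```

The fingertips appear about 13 mm behind the reported TCP, not 25 mm ahead as stated. The scene, side and wrist views all agree on this. So the fingers closed above the plate and moved nothing. I'll reopen and go about 38 mm lower, checking by camera on the way.

```bash
python3 -m jog '[0,0,0,0,0,0,0,0,0,0,0,0,0,0,0,0,0,0,0,0,0,0,0,0,0]'; python3 -m jog '[0,0,0,0,0,0,0,0,0,0,0,0,0,0,0,0,0,0,0,0,0,0,0,0,0]'
```

```text
time: 4.6
tool_pos: [519.8, 262.1, 86.1]
tcp_rot: [3.137, 0.002, 2.924]
contact_force: [0.3, -0.1, -0.1]
grip_width: 52.2
time: 5.1
tool_pos: [519.8, 262.1, 86.1]
tcp_rot: [3.137, 0.002, 2.924]
contact_force: [0.1, 0.4, 0.6]
grip_width: 89.9
```

```bash
python3 -m jog '[0,0.5,-1,15,0,0,0,0,10,0,0,0,0,0,0]'; python3 cap.py w5; python3 -c "
from plant import *
import cv2
for n in ('side',):
    im,d=capture(n); cv2.imwrite('pics/s5.png',cv2.resize(im[240:340,260:380,::-1],None,fx=6,fy=6))"
```

```text
time: 5.4
tool_pos: [519.6, 261.5, 60.7]
tcp_rot: [3.137, 0.003, 2.924]
contact_force: [0.1, -0.2, 0.0]
grip_width: 92.0
5.4 [519.6 261.5  60.7] [3.1366e+00 3.1000e-03 2.9238e+00] [ 0.33  0.6   1.56  0.    0.98 -1.02]
```

View pics/s5.png

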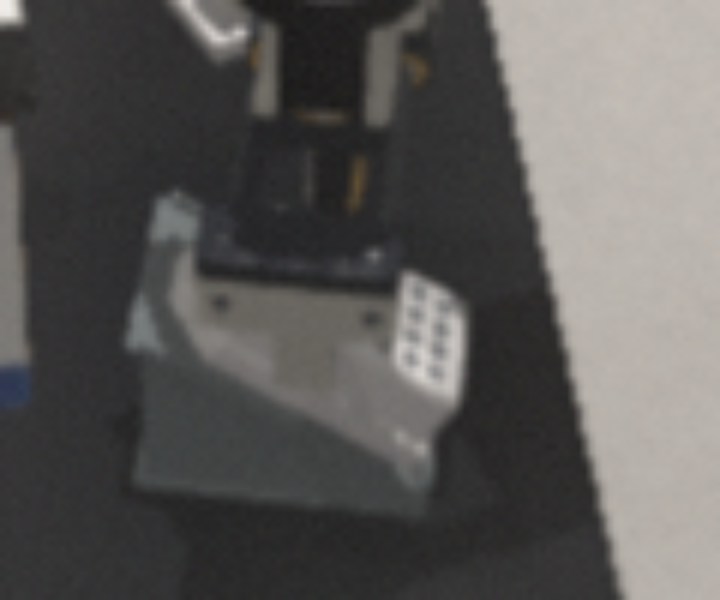

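View pics/w5.png

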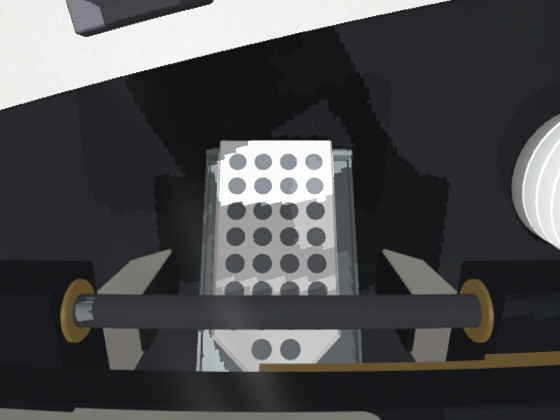

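```bash
python3 -m jog '[0,0,-0.5,8,0,0,0,0,5,0,0,0,0,0,0,1,0,0,0,0,1,0,0,0,0]';python3 -m jog '[1,0,0,0,0,1,0,0,0,0,1,0,0,0,0,1,0,0,0,0]'
```

```text
time: 6.0
tool_pos: [521.0, 261.6, 48.9]
tcp_rot: [3.135, 0.006, 2.924]
contact_force: [0.3, -0.6, -0.5]
grip_width: 80.5
time: 6.4
tool_pos: [521.3, 261.7, 49.4]
tcp_rot: [3.134, 0.007, 2.924]
contact_force: [0.6, 0.8, -1.4]
grip_width: 54.9
```

```bash
python3 -m jog '[1,0,0,0,0,1,0,0,-10,0,1,0,0,-20,0,1,0,0,-20,0,1,0,0,0,0]'; python3 cap.py w6; python3 -c "
from plant import *
import cv2
for n in ('side',):
    im,d=capture(n); cv2.imwrite('pics/s6.png',cv2.resize(im[220:340,260:380,::-1],None,fx=5,fy=5))"
```

```text
time: 6.9
tool_pos: [520.3, 261.3, 101.7]
tcp_rot: [3.135, 0.005, 2.924]
contact_force: [0.2, -0.2, -0.9]
grip_width: 54.8
6.9 [520.3 261.3 101.7] [3.1351 0.0053 2.9239] [ 0.33  0.55  1.52  0.    1.07 -1.02]
```

View pics/s6.png

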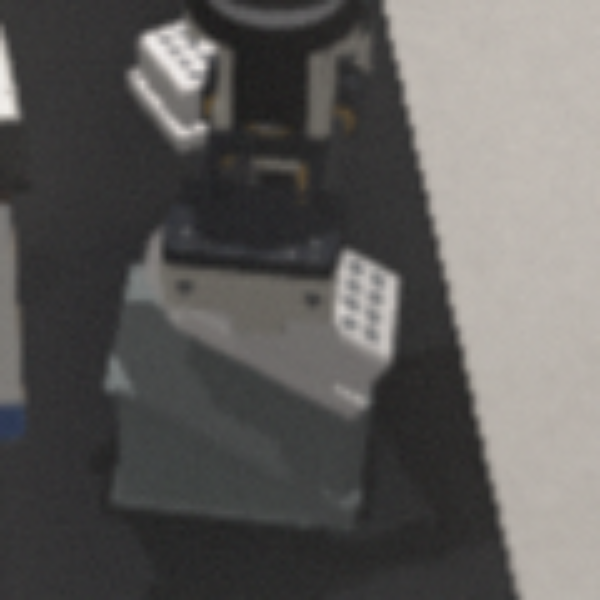

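View pics/w6.png

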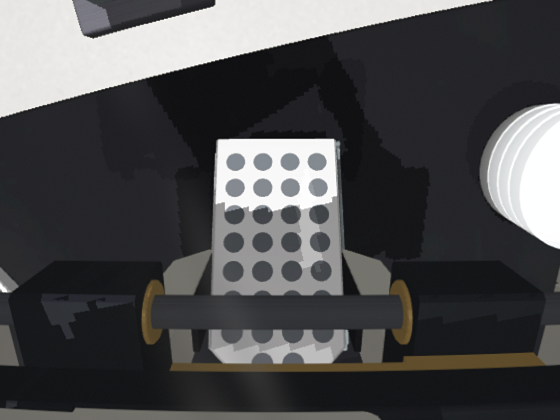

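```bash
python3 -m jog '[1,-5,-50,0,0,1,-5,-50,0,0,1,-4,-50,0,0,1,0,0,0,0]'; python3 -m jog '[1,0,0,20,0,1,0,0,20,0,1,0,0,10,0,1,0,0,0,0]'
```

```text
time: 7.4
tool_pos: [497.2, 109.0, 93.9]
tcp_rot: [3.139, -0.003, 2.929]
contact_force: [-0.9, -0.1, -0.7]
grip_width: 54.6
time: 7.8
tool_pos: [495.4, 107.5, 40.0]
tcp_rot: [3.14, -0.007, 2.924]
contact_force: [-0.2, -0.0, -2.1]
grip_width: 55.1
```

```bash
python3 -m jog '[1,0,0,5,0,1,0,0,4,0,1,0,0,4,0]'; python3 -m jog '[1,0,0,4,0,1,0,0,4,0,1,0,0,0,0]';python3 -c "
from plant import *
import cv2
for n in ('side',):
    im,d=capture(n); cv2.imwrite('pics/s7.png',cv2.resize(im[180:300,250:370,::-1],None,fx=5,fy=5))"
```

```text
time: 8.1
tool_pos: [501.0, 106.9, 30.1]
tcp_rot: [3.139, 0.005, 2.928]
contact_force: [1.3, -5.1, 8.4]
grip_width: 54.9
time: 8.4
tool_pos: [506.1, 106.0, 26.1]
tcp_rot: [3.139, 0.017, 2.93]
contact_force: [-0.1, -0.7, -0.9]
grip_width: 54.7
```

View pics/s7.png

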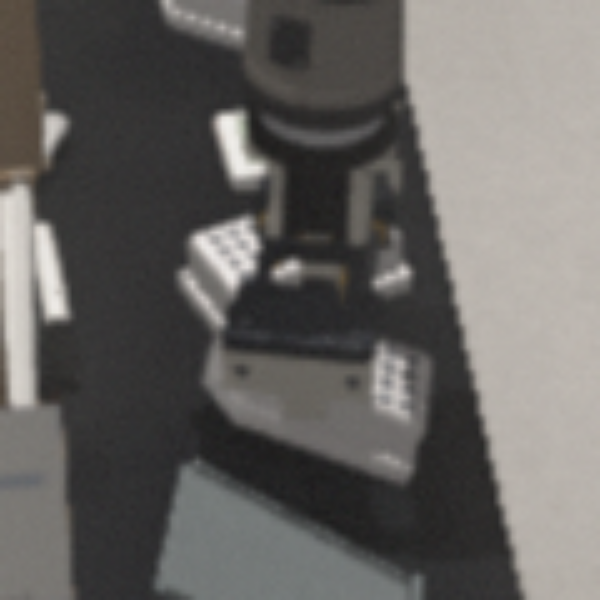

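```bash
python3 -m jog '[1,1,0,4,0,1,1,0,4,0,1,1,0,4,0]'; python3 -m jog '[1,1,0,4,0,1,1,0,4,0,1,0,0,0,0]';python3 -c "
from plant import *
import cv2
for n in ('side',):
    im,d=capture(n); cv2.imwrite('pics/s8.png',cv2.resize(im[180:300,250:370,::-1],None,fx=5,fy=5))"
```

```text
time: 8.75
tool_pos: [511.7, 105.7, 18.7]
tcp_rot: [3.137, 0.036, 2.933]
contact_force: [2.4, -4.8, 6.7]
grip_width: 54.7
time: 9.05
tool_pos: [515.3, 105.4, 13.7]
tcp_rot: [3.136, 0.048, 2.935]
contact_force: [-0.9, -0.2, 0.1]
grip_width: 54.7
```

View pics/s8.png

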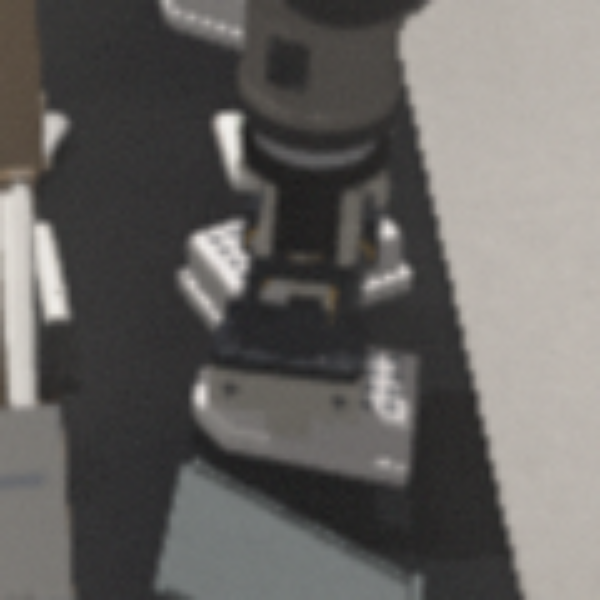

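```bash
python3 -m jog '[1,1.5,0,4,0,1,1.5,0,4,0,1,1,0,4,0]'; python3 -c "
from plant import *
import cv2
for n in ('side',):
    im,d=capture(n); cv2.imwrite('pics/s9.png',cv2.resize(im[180:300,250:370,::-1],None,fx=5,fy=5))"
```

```text
time: 9.4
tool_pos: [518.5, 106.2, 4.7]
tcp_rot: [3.134, 0.062, 2.937]
contact_force: [2.7, -2.1, 5.3]
grip_width: 54.9
```

View pics/s9.png

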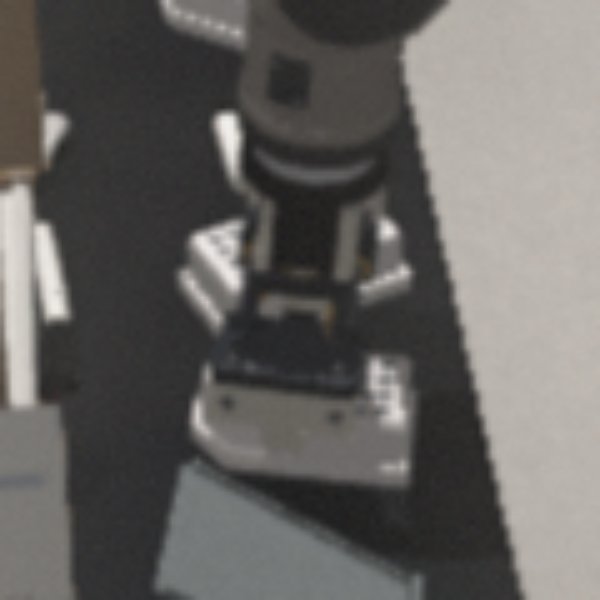

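```bash
python3 -m jog '[1,1,0,3,0,1,0.5,0,2,0,1,0,0,0,0]'; python3 cap.py w10; python3 -c "
from plant import *
import cv2
for n in ('side',):
    im,d=capture(n); cv2.imwrite('pics/s10.png',cv2.resize(im[180:300,250:370,::-1],None,fx=5,fy=5))"
```

```text
time: 9.75
tool_pos: [519.0, 106.6, 2.9]
tcp_rot: [3.133, 0.067, 2.938]
contact_force: [0.8, -0.3, -0.5]
grip_width: 54.9
9.75 [519.  106.6   2.9] [3.133  0.0674 2.9378] [ 0.06  0.58  1.81 -0.02  0.68 -1.29]
```

View pics/s10.png

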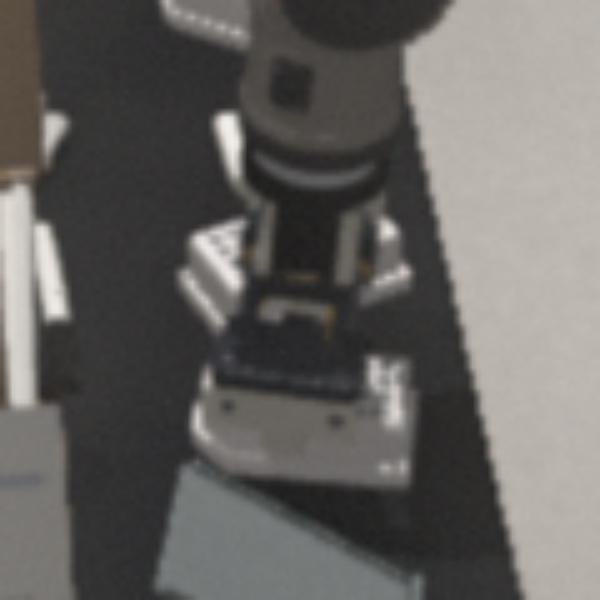

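View pics/w10.png

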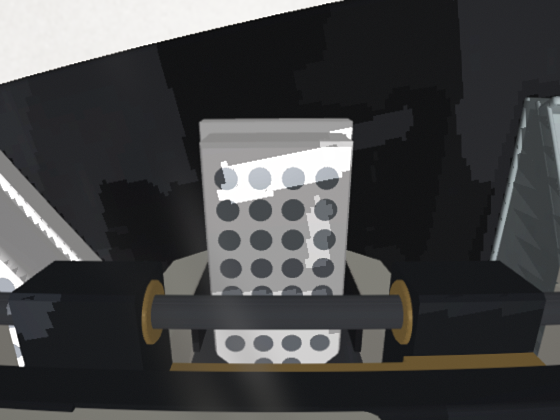

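```bash
python3 -m jog '[0.2,0,0,0,0,0.2,0,0,0,0,0.2,0,0,0,0,0.2,0,0,0,0]'; python3 -m jog '[0.2,0,0,-20,0,0.2,0,0,-50,0,0.2,0,0,-50,0,0.2,0,0,-50,0,0.2,0,0,-20,0]';python3 -m jog '[0.2,0,0,0,0]';python3 cap.py w11
```

```text
time: 10.25
tool_pos: [517.9, 107.4, 1.0]
tcp_rot: [3.133, 0.064, 2.938]
contact_force: [0.1, -0.2, -0.1]
grip_width: 72.8
time: 10.75
tool_pos: [502.7, 108.1, 191.8]
tcp_rot: [3.136, 0.052, 2.938]
contact_force: [1.1, 0.2, -0.7]
grip_width: 73.5
time: 10.85
tool_pos: [504.1, 108.3, 194.9]
tcp_rot: [3.134, 0.058, 2.938]
contact_force: [0.0, -0.2, 0.2]
grip_width: 73.3
10.85 [504.1 108.3 194.9] [3.1341 0.0583 2.9375] [ 0.07  0.31  1.63 -0.01  1.15 -1.3 ]
```

View pics/w11.png

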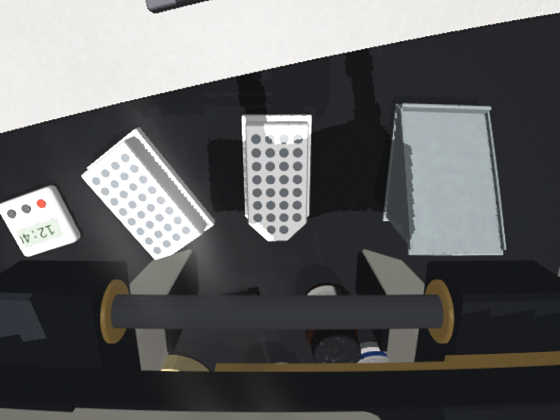

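```bash
cat > plate.py <<'E'
from h import *
def plate(f,seed,yaw0,zc=40,dbg=None):
    c=load(f); P=cloud(c); 
    near=np.hypot(P[...,0]-seed[0],P[...,1]-seed[1])<75
    zz=np.median(P[...,2][near&(abs(P[...,2]-zc)<5)])
    m=near&(abs(P[...,2]-zz)<2.5)
    m8=cv2.morphologyEx(m.astype(np.uint8)*255,cv2.MORPH_CLOSE,np.ones((9,9)))
    m8=cv2.morphologyEx(m8,cv2.MORPH_OPEN,np.ones((5,5)))
    if dbg: cv2.imwrite(dbg,m8)
    cs,_=cv2.findContours(m8,0,cv2.CHAIN_APPROX_NONE); ct=max(cs,key=cv2.contourArea)[:,0]
    w=unproj(c,ct,z=zz)[:,:2]
    yaw=np.radians(yaw0); ctr=np.array(seed,float)
    for _ in range(4):
        ex=np.array([np.cos(yaw),np.sin(yaw)]);ey=np.array([-ex[1],ex[0]])
        a=(w-ctr)@ex;b=(w-ctr)@ey
        f1=np.polyfit(a[(b>15)&(abs(a)<30)],b[(b>15)&(abs(a)<30)],1); f2=np.polyfit(a[(b<-15)&(abs(a)<30)],b[(b<-15)&(abs(a)<30)],1)
        lo=np.median(a[(a<-40)&(abs(b)<18)]); k=(a>40)&(abs(b)<5); hi=np.median(a[k]) if k.any() else np.nan
        if np.isnan(hi): hi=lo+107
        yaw+=np.arctan((f1[0]+f2[0])/2); ctr=ctr+ex*(lo+hi)/2+ey*(f1[1]+f2[1])/2
    print(f,'ctr',ctr.round(2),'yaw',np.degrees(yaw).round(2),'z',zz.round(1),'L',(hi-lo).round(1),'W',(f1[1]-f2[1]).round(1),'slopes',np.degrees([f1[0],f2[0]]).round(2))
    return ctr,yaw
if __name__=='__main__':
    import sys
    plate(sys.argv[1],(float(sys.argv[2]),float(sys.argv[3])),float(sys.argv[4]),dbg='pics/mask.png')
E
python3 - <<'E'
from h import *
P=cloud(load('w11.npz')); print(P[180,277],P[195,145])
E
python3 plate.py w11.npz 520 105 -12
```

```text
[504.81312803 109.11575513  38.5729348 ] [493.59767563 -10.60499052  39.43039412]
w11.npz ctr [508.95 107.88] yaw -11.46 z 39.4 L 107.2 W 53.0 slopes [ 0.02 -0.02]
```

View pics/mask.png

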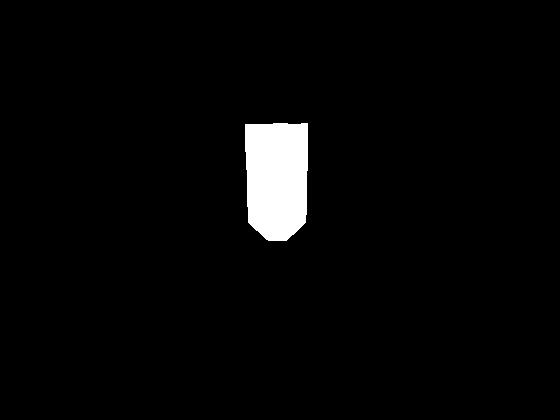

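```bash
python3 -m jog '[0.2,-10,-50,0,0,0.2,-10,-50,0,0,0.2,-10,-50,0,0,0.2,-10,-50,0,0,0.2,-10,-50,0,0]'; python3 -m jog '[0.2,-10,-50,0,0,0.2,-10,-50,0,0,0.2,-10,-48,0,8,0.2,0,0,0,8,0.2,0,0,0,8]'
```

```text
time: 11.4
tool_pos: [499.4, -140.7, 184.4]
tcp_rot: [3.131, 0.043, 2.95]
contact_force: [0.9, 0.1, 0.3]
grip_width: 73.4
time: 11.9
tool_pos: [494.5, -296.9, 170.0]
tcp_rot: [3.115, 0.016, 2.51]
contact_force: [0.9, 0.5, 0.5]
grip_width: 73.4
```

```bash
python3 -m jog '[0.2,-8,0,-20,-1,0.2,0,0,-4,0]';python3 -m jog '[0.2,0,0,0,0]';python3 cap.py w12; python3 plate.py w12.npz 509 -299 -35
```

```text
time: 12.1
tool_pos: [498.0, -302.0, 187.9]
tcp_rot: [3.115, 0.005, 2.521]
contact_force: [0.1, -0.6, 0.0]
grip_width: 73.4
time: 12.2
tool_pos: [497.3, -301.5, 186.0]
tcp_rot: [3.114, 0.002, 2.521]
contact_force: [-0.4, -0.6, 0.1]
grip_width: 73.4
12.2 [ 497.3 -301.5  186. ] [3.1143e+00 1.9000e-03 2.5206e+00] [-0.69  0.46  1.41  0.03  1.27 -1.65]
w12.npz ctr [ 508.91 -296.71] yaw -35.59 z 39.4 L 106.8 W 52.9 slopes [-0.28  0.28]
```

View pics/w12.png

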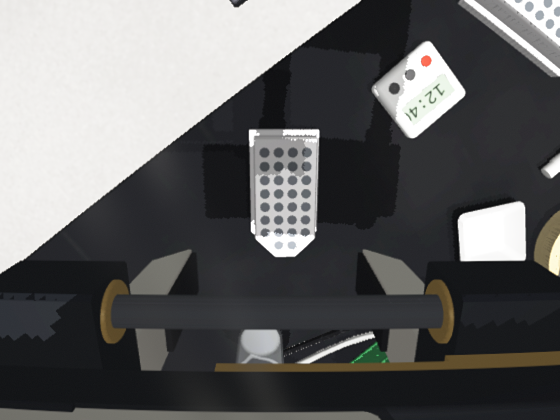

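View pics/mask.png

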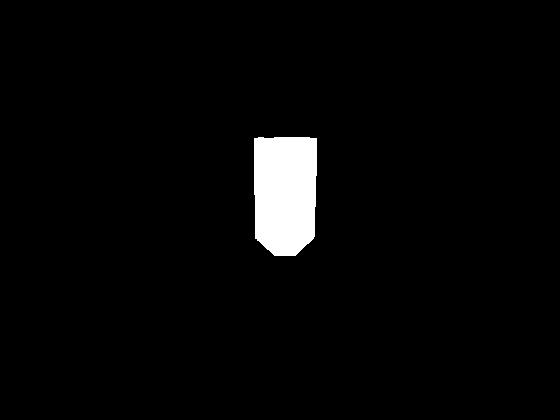

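```bash
python3 -m jog '[0.2,25,38,0,0,0.2,25,38,0,0,0.2,25,38,0,0,0.2,25,38,0,0,0.2,25,38,0,0]'; python3 -m jog '[0.2,25,38,0,0,0.2,25,38,0,0,0.2,25,38,0,0,0.2,25,35,0,0,0.2,0,0,0,-8]';  python3 -m jog '[0.2,0,0,0,-8,0.2,0,0,0,-8,0.2,0,0,0,0]'
```

```text
time: 12.75
tool_pos: [502.9, -70.0, 183.8]
tcp_rot: [3.116, -0.006, 2.514]
contact_force: [0.7, -0.4, 1.3]
grip_width: 73.5
time: 13.25
tool_pos: [503.7, 123.4, 183.4]
tcp_rot: [3.117, -0.009, 2.661]
contact_force: [0.2, -0.9, -0.6]
grip_width: 73.9
time: 13.55
tool_pos: [500.3, 127.0, 180.0]
tcp_rot: [3.117, -0.007, 2.96]
contact_force: [0.4, -0.7, -1.1]
grip_width: 73.8
```

```bash
python3 -m jog '[0.1,-13,-20,0,1,0.1,0,0,40,0,0.1,0,0,40,0,0.1,0,0,0,0]'
```

```text
time: 13.95
tool_pos: [508.5, 106.8, 96.4]
tcp_rot: [3.117, -0.007, 2.928]
contact_force: [-0.6, 0.3, -0.7]
grip_width: 82.5
```

```bash
python3 -m jog '[0.1,-0.5,0,40,-0.8,0.1,0,0,30,0,0.1,0,0,12,0,0.1,0,0,0,0]'
```

```text
time: 14.35
tool_pos: [511.4, 109.1, 16.3]
tcp_rot: [3.115, -0.002, 2.933]
contact_force: [0.2, -0.1, -0.3]
grip_width: 82.4
```

```bash
python3 -m jog '[0.1,2.5,0,8,-0.4,0.1,0,0,5,0,0.1,0,0,0,0]'
```

```text
time: 14.65
tool_pos: [511.4, 110.3, 6.4]
tcp_rot: [3.114, 0.004, 2.939]
contact_force: [0.3, -0.1, 0.4]
grip_width: 82.7
```

```bash
python3 -m jog '[1,0,0,0,0,1,0,0,0,0,1,0,0,0,0,1,0,0,0,0,1,0,0,0,0]'; python3 cap.py w13
```

```text
time: 15.15
tool_pos: [512.7, 110.3, 8.4]
tcp_rot: [3.113, 0.007, 2.939]
contact_force: [0.9, -0.4, -0.7]
grip_width: 54.7
15.15 [512.7 110.3   8.4] [3.113  0.0074 2.9385] [ 0.05  0.59  1.78  0.04  0.76 -1.35]
```

View pics/w13.png

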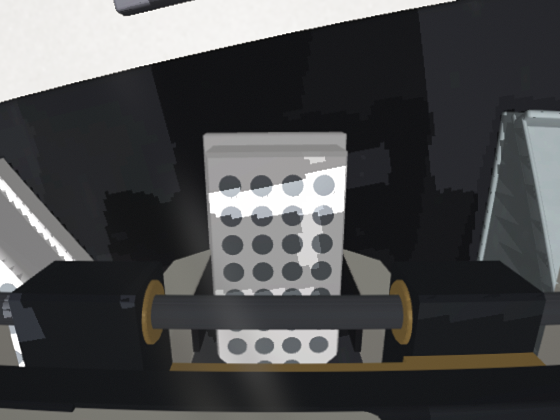

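```bash
cat > held.py <<'E'
from h import *
import sys
# held plate pose in tool coordinates & camera-world from visible -x part of top face
def held(f):
    c=load(f);P=cloud(c);p0=c['pos'];r=c['rot']
    roi=np.zeros((420,560),bool); roi[120:292,190:360]=1
    g=roi&(abs(P[...,0]-p0[0])<90)&(abs(P[...,1]-p0[1])<45)
    zt=p0[2]+32
    p=P[g&(abs(P[...,2]-zt)<12)]
    rng=np.random.default_rng(0);best=None
    for _ in range(500):
        a=p[rng.choice(len(p),3,False)]; nn=np.cross(a[1]-a[0],a[2]-a[0]); l=np.linalg.norm(nn)
        if l<300:continue
        nn/=l; inl=abs((p-a[0])@nn)<1
        if best is None or inl.sum()>best.sum(): best=inl
    q=p[best]; c0=q.mean(0); n=np.linalg.svd(q-c0)[2][2]; n*=np.sign(n[2])
    m=g&(abs((P-c0)@n)<1.8)
    m8=cv2.morphologyEx(m.astype(np.uint8)*255,cv2.MORPH_CLOSE,np.ones((9,9)))
    m8=cv2.morphologyEx(m8,cv2.MORPH_OPEN,np.ones((5,5)))
    cv2.imwrite('pics/mask.png',m8)
    ct=max(cv2.findContours(m8,0,cv2.CHAIN_APPROX_NONE)[0],key=cv2.contourArea)[:,0]
    # intersect rays with plane
    C=-c['R'].T@c['t']; w0=unproj(c,ct,z=0.0); d=w0-C; w=C+d*(((c0-C)@n)/(d@n))[:,None]
    yaw=r[2]-np.pi; o=c0.copy()
    for _ in range(5):
        ex=np.array([np.cos(yaw),np.sin(yaw),0]); ex-=n*(ex@n); ex/=np.linalg.norm(ex); ey=np.cross(n,ex)
        a=(w-o)@ex;b=(w-o)@ey; lo=np.percentile(a,2)
        k=(a>lo+6)&(a<lo+38); f1=np.polyfit(a[k&(b>15)],b[k&(b>15)],1);f2=np.polyfit(a[k&(b<-15)],b[k&(b<-15)],1)
        lo=np.median(a[(abs(b)<18)&(a<lo+6)])
        yaw+=np.arctan((f1[0]+f2[0])/2); o=o+ey*(f1[1]+f2[1])/2
    a=(w-o)@ex; b=(w-o)@ey; lo=np.median(a[(abs(b)<18)&(a<np.percentile(a,2)+6)])
    top=o+ex*(lo+53.5); und=top-n*40
    print(f,'top',top.round(2),'underside',und.round(2),'n',n.round(4),'yaw',np.degrees(yaw).round(2),'W',(f1[1]-f2[1]).round(1),np.degrees([f1[0],f2[0]]).round(2))
held(sys.argv[1])
E
python3 held.py w13.npz; python3 held.py w10.npz
```

```text
w13.npz top [509.4  109.55  39.56] underside [ 5.0945e+02  1.0959e+02 -4.4000e-01] n [-0.0013 -0.001   1.    ] yaw -11.43 W 52.6 [ 0.29 -0.29]
w10.npz top [508.91 107.79  39.95] underside [ 5.0915e+02  1.0776e+02 -5.0000e-02] n [-6.1e-03  6.0e-04  1.0e+00] yaw -11.39 W 52.4 [-0.19  0.19]
```

View pics/mask.png

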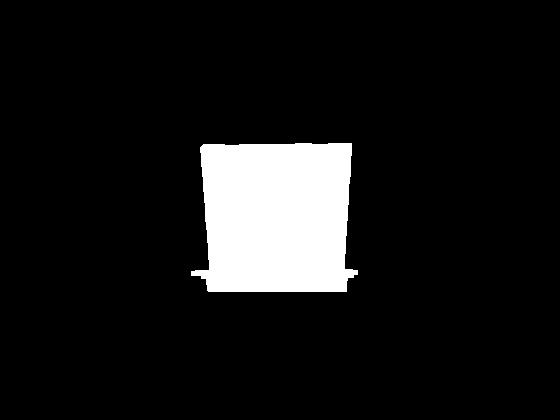

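```bash
python3 -m jog '[1,0,0,-10,0,1,0,0,-25,0,1,0,0,-30,0,1,0,0,-12,0,1,0,0,0,0]'; python3 -m jog '[1,-6,-30,-1,0,1,-6,-30,-1,0,1,-6,-30,-1,0,1,-6,-30,-1,0,1,-6,-30,-1,0]'
```

```text
time: 15.7
tool_pos: [510.8, 108.1, 89.3]
tcp_rot: [3.114, 0.005, 2.938]
contact_force: [-0.1, -0.3, -1.3]
grip_width: 55.1
time: 16.2
tool_pos: [508.9, -45.8, 89.3]
tcp_rot: [3.113, 0.004, 2.946]
contact_force: [0.1, -0.1, -2.0]
grip_width: 55.0
```

```bash
python3 -m jog '[1,-6,-33,-1,0,1,-6,-33,-1,0,1,-6,-33,-1,0,1,-6,-33,-1,0,1,-6,-33,-1,0]'; python3 -m jog '[1,-6,-33,-1,0,1,-6,-30,-1,6,1,0,0,0,7,1,0,0,0,7,1,0,0,0,3]'; python3 -m jog '[1,0,0,0,0]'
```

```text
time: 16.7
tool_pos: [503.4, -219.1, 86.6]
tcp_rot: [3.111, -0.001, 2.946]
contact_force: [0.9, 0.4, -0.9]
grip_width: 54.5
time: 17.2
tool_pos: [499.9, -290.9, 82.5]
tcp_rot: [3.115, -0.019, 2.523]
contact_force: [-0.8, 0.7, -1.7]
grip_width: 54.6
time: 17.3
tool_pos: [499.4, -290.8, 81.7]
tcp_rot: [3.115, -0.02, 2.522]
contact_force: [-0.2, 1.0, 0.0]
grip_width: 55.0
```

```bash
python3 cap.py w14; python3 held.py w14.npz; python3 -c "
from plant import *
import cv2
for n in ('scene',):
    im,d=capture(n); cv2.imwrite('pics/c14.png',cv2.resize(im[230:350,260:420,::-1],None,fx=5,fy=5))"
```

```text
17.3 [ 499.4 -290.8   81.7] [ 3.1145 -0.02    2.5217] [-0.67  0.58  1.53  0.03  1.06 -1.64]
w14.npz top [ 498.69 -288.36  112.93] underside [ 497.89 -287.75   72.94] n [ 0.02   -0.0152  0.9997] yaw -28.9 W 53.1 [ 6.86 -6.14]
```

View pics/c14.png

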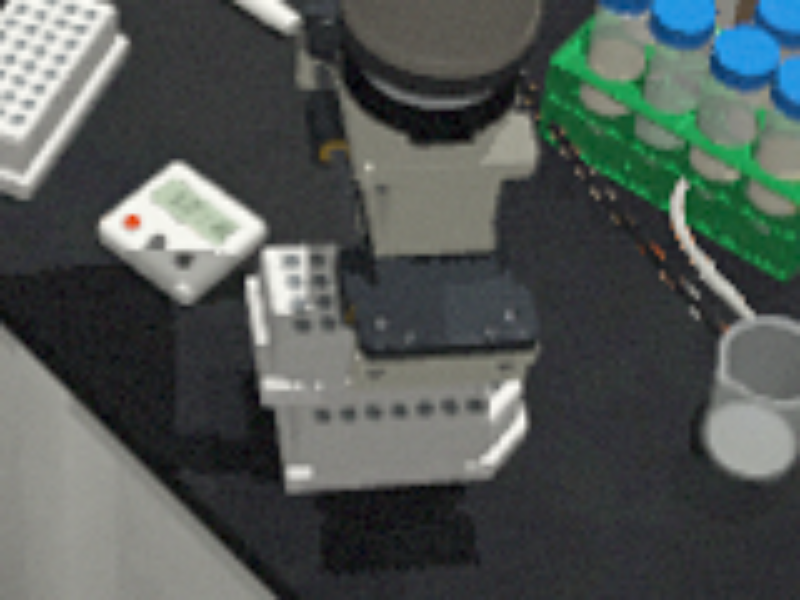

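View pics/w14.png

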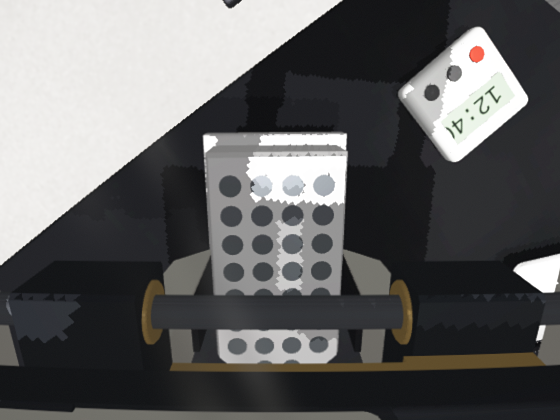

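```bash
sed -i "s/g=roi&.*/D=P-p0; txx=np.array([np.cos(r[2]),np.sin(r[2]),0]); tyy=np.array([np.sin(r[2]),-np.cos(r[2]),0]); g=roi\&(abs(D@txx)<90)\&(abs(D@tyy)<32)/" held.py; python3 held.py w13.npz;python3 held.py w14.npz
```

```text
w13.npz top [509.34 109.56  39.59] underside [ 5.0947e+02  1.0963e+02 -4.1000e-01] n [-0.003  -0.0018  1.    ] yaw -11.43 W 52.6 [ 0.27 -0.27]
w14.npz top [ 497.02 -290.62  112.83] underside [ 496.1  -290.08   72.84] n [ 0.0228 -0.0134  0.9996] yaw -35.32 W 52.6 [ 0.06 -0.06]
```

```bash
python3 -m jog '[1,-8,0.5,0,0.3,1,-7,0.4,0,0,1,0,0,8,0,1,0,0,6,0,1,0,0,0,0]'; python3 cap.py w15; python3 held.py w15.npz
```

```text
time: 17.9
tool_pos: [513.8, -298.2, 65.8]
tcp_rot: [3.114, -0.02, 2.523]
contact_force: [-0.7, 0.2, -0.9]
grip_width: 54.7
17.9 [ 513.8 -298.2   65.8] [ 3.1145 -0.0201  2.5228] [-0.67  0.62  1.49  0.03  1.05 -1.64]
w15.npz top [ 511.45 -298.06   96.98] underside [ 510.5  -297.49   56.99] n [ 0.0239 -0.0144  0.9996] yaw -35.27 W 52.5 [-0.05  0.05]
```

```bash
python3 -m jog '[1,1.3,-1,3,0.3,1,0,0,4,0,1,0,0,0,0]'; python3 cap.py w16; python3 held.py w16.npz
```

```text
time: 18.25
tool_pos: [511.8, -297.9, 58.6]
tcp_rot: [3.115, -0.02, 2.517]
contact_force: [0.1, -1.1, -1.2]
grip_width: 54.6
18.25 [ 511.8 -297.9   58.6] [ 3.1146 -0.0202  2.5172] [-0.67  0.63  1.51  0.03  1.03 -1.63]
w16.npz top [ 509.5  -297.72   89.85] underside [ 508.56 -297.25   49.86] n [ 0.0235 -0.0118  0.9997] yaw -35.56 W 52.6 [-0.01  0.01]
```

```bash
python3 -m jog '[1,-0.3,0,4,0,1,0,0,4,0,1,0,0,0,0]'; python3 cap.py w17; python3 held.py w17.npz
```

```text
time: 18.6
tool_pos: [512.3, -298.1, 50.6]
tcp_rot: [3.115, -0.019, 2.517]
contact_force: [0.1, 0.4, -1.5]
grip_width: 54.8
18.6 [ 512.3 -298.1   50.6] [ 3.1147 -0.0191  2.5171] [-0.67  0.64  1.51  0.03  1.01 -1.63]
w17.npz top [ 510.13 -297.83   81.75] underside [ 509.21 -297.27   41.77] n [ 0.0231 -0.0139  0.9996] yaw -35.28 W 52.6 [ 0.05 -0.05]
```

```bash
python3 -m jog '[1,0.3,0,3,0,1,0.2,0,2.5,0]'; python3 -m jog '[1,0,0,2.5,0,1,0,0,0,0]'
```

```text
time: 18.85
tool_pos: [512.3, -297.9, 45.5]
tcp_rot: [3.115, -0.018, 2.517]
contact_force: [0.2, -0.6, -1.3]
grip_width: 54.8
time: 19.05
tool_pos: [512.1, -297.6, 42.3]
tcp_rot: [3.115, -0.018, 2.517]
contact_force: [0.2, 0.7, -0.6]
grip_width: 54.6
```

```bash
python3 -m jog '[1,0,0,1.5,0,1,0,0,0,0]'; python3 -m jog '[1,0,0,1.5,0,1,0,0,0,0]';  python3 cap.py w18; python3 held.py w18.npz
```

```text
time: 19.25
tool_pos: [512.2, -297.6, 40.7]
tcp_rot: [3.115, -0.018, 2.517]
contact_force: [0.5, -0.3, -1.6]
grip_width: 54.5
time: 19.45
tool_pos: [512.3, -297.7, 39.9]
tcp_rot: [3.115, -0.018, 2.517]
contact_force: [-1.6, 0.8, 0.7]
grip_width: 54.7
19.45 [ 512.3 -297.7   39.9] [ 3.1148 -0.0178  2.5173] [-0.67  0.65  1.52  0.03  0.99 -1.63]
w18.npz top [ 509.91 -297.4    71.02] underside [ 509.4  -297.09   31.03] n [ 0.0127 -0.0076  0.9999] yaw -35.56 W 52.6 [ 0. -0.]
```

```bash
python3 -c "
from plant import *
import cv2
for n in ('scene',):
    im,d=capture(n); cv2.imwrite('pics/c18.png',cv2.resize(im[230:350,260:420,::-1],None,fx=5,fy=5))"
```

```text
(no output)
```

View pics/c18.png

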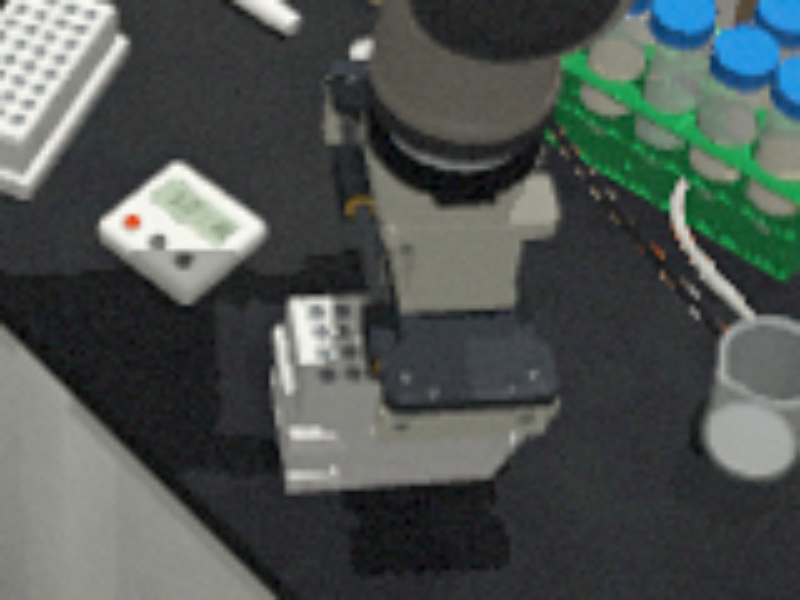

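```bash
python3 -m jog '[0.1,0,0,0,0,0.1,0,0,0,0,0.1,0,0,0,0,0.1,0,0,0,0,0.1,0,0,0,0]'; python3 -m jog '[0.1,0,0,-10,0,0.1,0,0,-30,0,0.1,0,0,-50,0,0.1,0,0,-50,0,0.1,0,0,0,0]'; python3 cap.py w19; python3 - <<'E'
from h import *
from plate import plate
P=cloud(load('w19.npz')); m=(np.hypot(P[...,0]-509,P[...,1]+297)<45)
print(np.nanmedian(P[...,2][m]))
plate('w19.npz',(509,-297),-35.5,zc=71,dbg='pics/mask.png')
c=load('w19.npz'); q=P[m&(abs(P[...,2]-71)<3)]; c0=q.mean(0); print(np.linalg.svd(q-c0,full_matrices=False)[2][2])
from plant import capture
im,d=capture('scene'); cv2.imwrite('pics/c19.png',cv2.resize(im[230:350,260:420,::-1],None,fx=5,fy=5))
im,d=capture('side'); cv2.imwrite('pics/s19.png',cv2.resize(im[140:240,240:360,::-1],None,fx=6,fy=6))
E
```

```text
time: 20.05
tool_pos: [512.7, -298.0, 39.7]
tcp_rot: [3.115, -0.017, 2.517]
contact_force: [0.1, -1.0, 0.5]
grip_width: 82.0
time: 20.55
tool_pos: [511.9, -302.2, 185.9]
tcp_rot: [3.115, -0.019, 2.517]
contact_force: [0.3, -0.2, -0.1]
grip_width: 82.8
20.55 [ 511.9 -302.2  185.9] [ 3.1147 -0.0192  2.5171] [-0.68  0.5   1.35  0.03  1.31 -1.63]
291.4286720308344
w19.npz ctr [ 509.39 -297.08] yaw -35.28 z 70.4 L 107.0 W 53.1 slopes [-0.06  0.06]
[ 4.83813599e-04 -1.90710241e-05  9.99999883e-01]
```

View pics/c19.png

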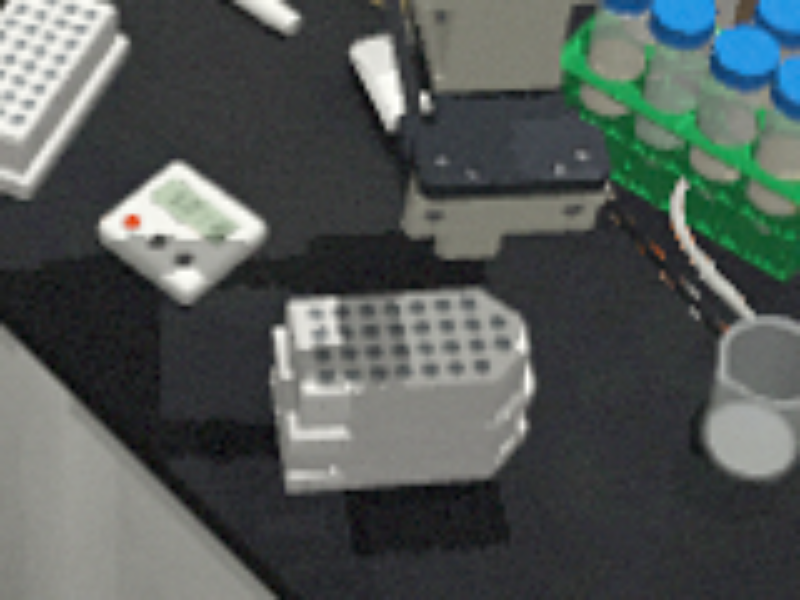

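View pics/w19.png

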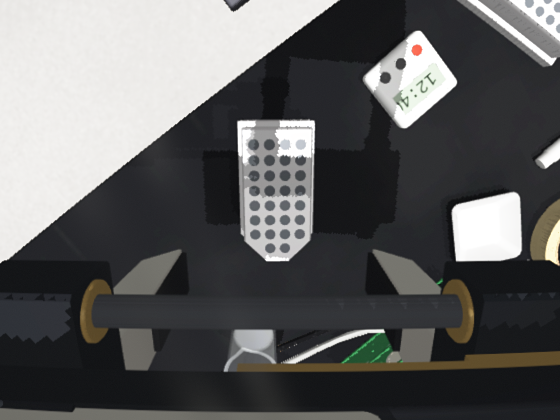

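The plate is seated: top 31.0 mm above the lower plate's top (70.4 against 39.4), level, centres 0.6 mm apart, and the gripper is clear.

```bash
python3 -c "
from plant import *
print(get_obs()['time'],close_job())"
```

```text
the job is handed in; nothing more can be done
20.7 None
```

The plate from the stand is seated on the cut-cornered plate, cut corners over cut corners, and the job was handed in at 20.7 s.

**How it went**
- **First grasp:** it closed on nothing. The cameras showed the fingertips about 13 mm behind the reported TCP, not 25 mm ahead of it as stated. I reopened, went about 38 mm lower and gripped the plate at 54.9 mm.
- **Levelling:** jog cannot tilt the tool, so I set the plate down on free worktop and pressed until it pivoted flat. I then took a fresh grip.
- **Stacking:** I measured both plates with the wrist camera, lowered the held plate over the lower one with almost no contact force, let go and lifted clear.

**Last checks (wrist camera)**

| Check | Result |
|---|---|
| Height above the lower plate | 31.0 mm |
| Centre offset | about 0.6 mm, against the lower plate as measured before stacking |
| Heading difference | about 0.3° |
| Tilt | below 0.001 rad |

The gripper is open and well above the stack.

**Disagreements and gaps**
- The stated fingertip position did not match what the cameras showed.
- The tool drifted up to 0.067 rad off vertical during the pressing, and was still about 0.03 rad off at the end. The plate levelled itself once released.
- I did not re-measure the other objects; I saw no contact with any of them.

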